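# Load the cold bath's carrier bar so that it hangs level

### The arm

A 6-joint arm with a two-finger parallel gripper is mounted at the origin on a cart in front of the work surface, level with it; the furniture and walls round the work are solid. World frame = base frame: x ahead of the robot, y to its left, z up, the work surface at z = 0. Lengths are in mm, angles in rad, forces in N, time in s.
With the tool pointing down it reaches from about 300 to 775 mm from the base axis. Payload 14.6 kg.
Tool frame: the origin (TCP) lies on the front face of the gripper's body, between the roots of the fingers; the fingertips stand 97 mm ahead of it and the grasp point (between the pads) lies 78 mm ahead of it; z points along the fingers, y is the direction in which the jaws open and shut (so a half turn about z gives the same grasp; the last joint's range is limited). The gripper opens to 94 mm and grips with 3 to 60 N. Pads are 16 mm wide; open, the fingers measure 119 mm over their backs; the gripper's body (75 mm by 177 mm) begins 78 mm behind the grasp point.
Start: joints at [1.114, 0.3, 1.521, -0, 1.321, -0.067], TCP at [208.999, 508.733, 302.646] pointing down, gripper open.
Joint ranges: [-3.03, 3.03], [-0.79, 2.21], [0.23, 2.52], [-1.04, 4.18], [0, 3.07], [-2.55, 2.55]. Speed limits (rad/s): [2.22, 2.22, 2.57, 3.14, 3.14, 3.14].

### API

Orientations are given as [roll, pitch, yaw] about the fixed x, y, z axes, in that order (R = Rz(yaw) Ry(pitch) Rx(roll)).
In Python, from cell import manip, eyes, finder gives the robot as it stands.
- The arm moves only by the tool drive_tool, never from a script. Its argument "rows" is a list of rows, each an object with "offset": the shift along the tool's x, y, z in mm, a list of three; "spin": the turn about the tool's z in degrees; "jaw": the finger opening in mm, from 0 to 94. In form: [{"offset": [dx, dy, dz], "spin": spin, "jaw": jaw}, ...]. A call has 1 to 20 rows; each row shifts and turns the commanded pose from where the row before left it, along the tool's axes as they then stand; what a row does not reach is not made up. A row lasts 1/10 s, in which the tool goes at most 50 mm and 8.59 degrees, less where a joint would pass 70% of its speed; a pose out of reach is approached as far as the arm can. A call is refused whole if a number of a shift passes 50 or a number of a turn 8.59, either way. A call with a gripper value outside its range is refused whole. The fingers move at their own pace and stop on an object; "force" is the grip in N (left out, the last holds). Time passes only in rows, so rows that do not move let the fingers close. It gives the time, the measured TCP pose, the force and the opening at its end, in the units of the state.
- manip.read_state(): the state, without advancing time (a new reading comes with each control period).
- eyes.camera(name): name is "scene" or "side" or "wrist"; returns a dict with "color" (480x640x3 uint8, blue, green, red), "depth" (480x640 float32, mm along the optical axis (not along the pixel's ray), 0 where there is no reading), "vfov" (degrees; the focal length in pixels is half the picture's height over the tangent of half this angle, whatever the lens; pixels are square), "cx", "cy" (the principal point, pixels), "rvec" (rotation vector, rad) and "tvec" (3), from world to camera coordinates, as OpenCV has them. Camera axes: x right, y down, z forward; pixel columns grow to the right and rows downward; lengths in mm; the calibration is good to about 2 mm. The wrist camera is an equidistant fisheye: a pixel r from the principal point sees the ray r / f radians off the axis. A picture is of the moment at which its call begins.
- manip.sign_off(): hands the job in, once; it reports no verdict.
Trained networks look in the newest picture that a camera, given by its name, has taken for a name from the list of things; names that differ only in an ending like _2 or _b are one class to them, and where a whole thing is asked for, a point or a joint stands for the part that bears it (a point fixed in the world has none). Each returns a list of dicts, best first, with "p" (0 to 1); they miss things now and then, are a little off and sometimes report something else, mostly with a low value. They report only what shows in the picture. A call takes as long as a camera call. They do not tell look-alikes from the thing itself.
- finder.find_in(camera, target): "uv" ([column, row] in pixels, amid what is visible of it).
The state is a dict: "clock": time; "joints": joint angles; "qd": joint speeds; "effort": joint torques, N m; "eef_pos": TCP position; "eef_rot": TCP orientation; "wrist_force": force on the tool from outside, world axes, zero at the start; "moment": the same for the moment, N m; "finger_gap": finger opening in mm.
Only numpy, scipy, OpenCV 4.12 (cv2) and the standard library are available. Lean on these libraries where they do the work, as an engineer would, in place of code of your own. Each camera call takes 0.05 s, during which the arm holds its last target. There are 200 camera calls.

### The job

Hang the two filled sample cans by their wire hooks on the pivoting carrier bar, one on each arm, so that the bar ends level and at rest with both cans let go. The cans are filled differently, so find by feel how far out each has to hang. Lower each one's weight onto the bar gently before letting go: the bar must never swing fast or tip onto its stops.

Things in the scene. Friction and masses are not known exactly. Their poses are not given: they have to be found in the camera images.
- stand: Fixed loading stand: grey base plate 170 x 170 x 14 mm, upright post 55 mm behind the bar (local +x), up to z = 246 mm. Origin on the worktop straight below the bar's pivot; local y runs along the level bar, local -x is the open front from which the hooks are brought. Rubber stop pins under the bar limit its tilt to 0.30 rad.
- bar_middle (a point): The bar's pivot, 225 mm above the worktop, in the middle of the bar's top edge. Its y axis runs along the bar (and tilts with it), x is the pivot axis. The bar is flat steel, 6 mm thick, 20 mm high, 360 mm long, smooth top edge, end pins 12 mm tall at 175 mm either side. A stabilising weight (40 mm in diameter) hangs 62 to 157 mm below: keep hooks at least 60 mm from the pivot.
- bar (a joint): Tilt of the bar in rad: 0 is level, positive when its local +y arm is up; range -0.30 to 0.30. A flexure pivot and the weight below bring it back to level (it settles in about 1 s): it tilts by about 0.05 rad for each 0.1 N m of unbalanced moment. A 3 N can hung 100 mm out on one side alone tilts it by about 0.15 rad.
- can_1: Aluminium sample can, 55 mm across, 41 mm high, upright in a wire hanger; 183 mm high over all. Origin at the centre of the can's underside, z up. Can and hanger weigh 1.8 to 4.8 N; one can is markedly heavier than the other, which cannot be seen. The stem bends out to x = -8 mm between 72 and 84 mm height and runs straight up to the hook, so bring the hook over the bar lifted only 22 to 32 mm.
- can_2: A second can and hanger of the same kind and size as can_1, with its own unseen weight between 1.8 and 4.8 N.
- hook_1 (a point): Underside of the roof of can_1's hook, 140 mm above the can's underside: the line that rests on the bar's top edge. Bent from 5 mm wire in the can's local x-z plane, open downward: stem at x = -8 mm, free tail at x = +8 mm reaching 18 mm below this point (flared to x = 12 mm), gap 11 mm for the 6 mm bar. It goes over the bar with the can's x axis square to the bar, stem in front, tail behind.
- hook_2 (a point): The same point of can_2's hook.
- grip_1 (a point): Point at which to grasp can_1's hanger: in the square grey grip, 14 x 14 mm (sides along local x and y), 34 mm tall, from 149 to 183 mm above the can's underside, straight above the hook; this point is 167 mm above the underside.
- grip_2 (a point): The same point of can_2's hanger.
Not all that is in view belongs to the job. Leave any purple look-alike of the can_2 alone.

How it is judged:
By the outcome, as a careful person would: the job done as asked, in the order asked, and still so for the second after the job is handed in, with the robot touching nothing.
It also fails if it takes over 72 s, if anything falls off the work surface, if the arm or the gripper's body presses on something with over 40 N, if the wrist force passes 120 N, or if a joint passes its speed limit or range.

## Working session

There is one attempt and no reset: what is moved stays moved. The work goes in short steps, Python scripts to look and compute and a tool call to move; the robot and the scene stay as the last step left them, time stands still between calls to the robot, and variables do not carry over. Pictures are saved under pics/ and viewed, about 8 in all and at most 12, crops included, and the job is handed in when it is done.

Besides the shell and the picture viewer there is one more tool, called after "Call:" as a command line: name --argument value ..., lists and objects as JSON in quotes. drive_tool: Moves the arm, as the interface text tells. Its arguments: {"type":"object","properties":{"rows":{"type":"array","items":{"type":"object","properties":{"offset":{"type":"array","items":{"type":"number"}},"spin":{"type":"number"},"jaw":{"type":"number"}}}},"force":{"type":"number"}},"required":["rows"]}

```bash
ls; mkdir -p pics; cat > h.py <<'E'
import numpy as np, cv2
from cell import manip, eyes, finder
def cam(n):
    c=eyes.camera(n); c['n']=n; return c
def f(c): return 240/np.tan(np.radians(c['vfov'])/2)
def ray(c,u,v):
    x=(u-c['cx'])/f(c); y=(v-c['cy'])/f(c)
    if c['n']=='wrist':
        r=np.hypot(x,y); s=np.tan(r)/r if r>1e-9 else 1; x*=s;y*=s
    return np.array([x,y,1.])
def w(c,u,v,d=None):
    R=cv2.Rodrigues(np.array(c['rvec'],float))[0]; t=np.array(c['tvec'],float).ravel()
    if d is None: d=c['depth'][int(round(v)),int(round(u))]
    return R.T@(ray(c,u,v)*d-t)
def atz(c,u,v,z):
    a=w(c,u,v,0.);b=w(c,u,v,1.); return a+(b-a)*(z-a[2])/(b-a)[2]
E
python3 - <<'E'
from h import *
print({k:np.round(v,3) for k,v in manip.read_state().items()})
for n in ['scene','side']:
    c=cam(n); cv2.imwrite(f'pics/{n}0.png',c['color'])
    print(n,c['vfov'],'cam at',w(c,320,240,0.).round())
    for t in ['can_1','grip_1','hook_1','bar','bar_middle','stand']:
        for q in finder.find_in(n,t):
            if q['p']>.3: print(t,np.round(q['p'],2),np.round(q['uv']),w(c,*q['uv']).round())
E
```

```text
pics
{'clock': np.float64(0.0), 'joints': array([ 1.114,  0.3  ,  1.522, -0.   ,  1.321, -0.067]), 'qd': array([-0.   , -0.001,  0.   , -0.001, -0.001,  0.001]), 'effort': array([ 1.0000e-03, -5.3181e+01, -3.5274e+01,  7.1000e-02,  2.4000e-02,
       -0.0000e+00]), 'eef_pos': array([208.942, 508.607, 302.08 ]), 'eef_rot': array([-3.14 , -0.   ,  2.752]), 'wrist_force': array([ 0.079, -0.458,  0.175]), 'moment': array([0.013, 0.008, 0.003]), 'finger_gap': np.float64(94.387)}
scene 57.33625529969462 cam at [  82. -279.  841.]
can_1 0.97 [432. 387.] [ 437. -250.   41.]
can_1 0.76 [268. 273.] [416. 140.  66.]
can_1 0.63 [227. 214.] [486. 353.  39.]
can_1 0.6 [229. 249.] [406. 252.  63.]
grip_1 0.75 [432. 389.] [ 433. -252.   41.]
grip_1 0.7 [227. 208.] [500. 366.  40.]
grip_1 0.62 [228. 251.] [409. 266.  41.]
grip_1 0.58 [266. 276.] [417. 153.  40.]
hook_1 0.92 [224. 208.] [492. 371.  42.]
hook_1 0.73 [226. 253.] [403. 267.  38.]
hook_1 0.57 [266. 272.] [422. 156.  43.]
hook_1 0.55 [432. 389.] [ 434. -253.   41.]
bar 0.97 [308. 199.] [563. 153. 165.]
bar_middle 0.94 [308. 199.] [563. 152. 164.]
stand 0.84 [317. 225.] [612. 169.  24.]
side 45.31001778863249 cam at [-189. -978.  819.]
can_1 0.9 [370. 359.] [ 426. -257.   42.]
can_1 0.85 [270. 283.] [404. 126.  36.]
can_1 0.83 [248. 261.] [411. 257.  36.]
can_1 0.58 [254. 241.] [476. 338.  43.]
grip_1 0.73 [246. 260.] [404. 255.  42.]
grip_1 0.71 [369. 358.] [ 427. -252.   41.]
grip_1 0.65 [250. 242.] [467. 347.  39.]
grip_1 0.6 [268. 280.] [409. 141.  36.]
hook_1 0.89 [251. 236.] [487. 381.  38.]
hook_1 0.81 [367. 358.] [ 425. -247.   39.]
hook_1 0.61 [248. 259.] [415. 261.  40.]
bar 0.69 [316. 220.] [567. 153. 160.]
bar_middle 0.95 [317. 215.] [752. 425.  17.]
stand 0.68 [321. 255.] [617. 206.  13.]
```

```bash
python3 - <<'E'
import cv2,numpy as np
a=cv2.imread('pics/scene0.png')[130:430,180:480]; b=cv2.imread('pics/side0.png')[150:400,200:420]
cv2.imwrite('pics/a.png',cv2.resize(a,(600,600),interpolation=cv2.INTER_CUBIC)); cv2.imwrite('pics/b.png',cv2.resize(b,None,fx=2.4,fy=2.4,interpolation=cv2.INTER_CUBIC))
E
```

```text
(no output)
```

View pics/a.png

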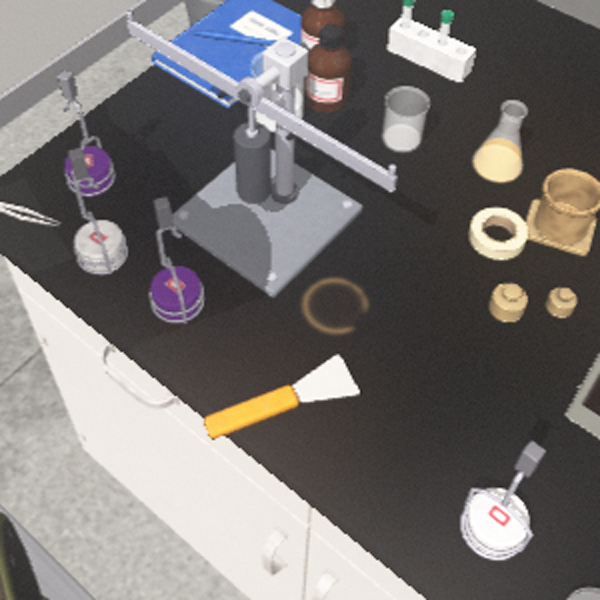

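View pics/b.png

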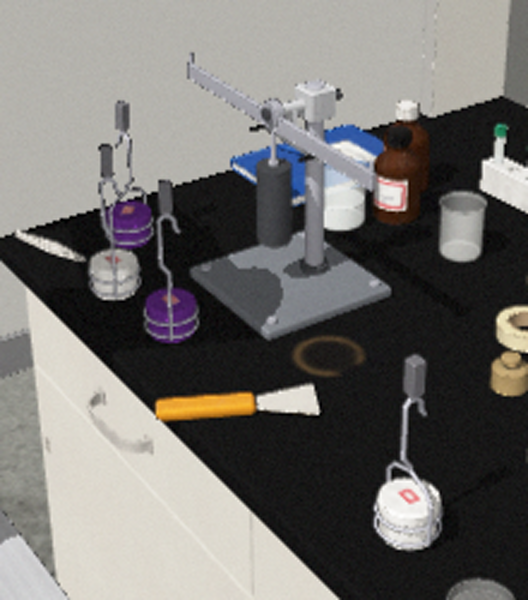

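The crop shows white cans at about (100,245) (between two purple look-alikes) and (495,520); the bar runs from (132,15) to (393,180). Now I'll measure them from the point clouds.

```bash
cat >> h.py <<'E'
def cloud(c):
    d=c['depth']; v,u=np.nonzero(d>0); z=d[v,u]
    x=(u-c['cx'])/f(c); y=(v-c['cy'])/f(c)
    R=cv2.Rodrigues(np.array(c['rvec'],float))[0]; t=np.array(c['tvec'],float).ravel()
    return (np.c_[x*z,y*z,z]-t)@R, c['color'][v,u]
E
python3 - <<'E'
from h import *
for n in ['scene','side']:
    c=cam(n); P,C=cloud(c); print(n)
    for xy in [(410,255),(432,-252)]:
        m=(np.hypot(P[:,0]-xy[0],P[:,1]-xy[1])<42)
        top=P[m&(abs(P[:,2]-40)<4)]
        print(' can top n',len(top),top.mean(0).round(1),top.min(0).round(),top.max(0).round())
        for lo,hi in [(152,178),(179,190),(128,146),(85,125)]:
            g=P[m&(P[:,2]>lo)&(P[:,2]<hi)]
            if len(g): print('  z',lo,hi,len(g),g.mean(0).round(1),g.min(0).round(),g.max(0).round())
    g=P[(P[:,2]>218)&(P[:,2]<240)&(P[:,0]>350)&(P[:,0]<750)&(P[:,1]>-50)&(P[:,1]<400)]
    k=cv2.fitLine(g[:,:2].astype(np.float32),cv2.DIST_HUBER,0,.01,.01).ravel()
    s=(g[:,:2]-k[2:])@k[:2]; e=(g[:,:2]-k[2:])@[-k[1],k[0]]; g=g[abs(e)<12]; s=s[abs(e)<12]
    print(' bar',len(g),k.round(3),'ends',(k[2:]+k[:2]*s.min()).round(),(k[2:]+k[:2]*s.max()).round(),s.max()-s.min(), g[:,2].max())
    hi=[(250,136),(376,217)]
    if n=='scene':
        for q in [(246,137.5),(376.5,220),(308,176)]: print(atz(c,*q,230).round())
E
```

```text
scene
 can top n 329 [414.7 267.4  40.6] [389. 241.  36.] [442. 297.  44.]
  z 152 178 62 [413.5 264.7 165. ] [407. 260. 152.] [421. 275. 178.]
  z 179 190 43 [415.6 268.6 182.7] [409. 261. 179.] [424. 279. 185.]
  z 128 146 34 [416.1 268.7 137.7] [406. 263. 128.] [427. 276. 145.]
  z 85 125 29 [409.3 272.  107.7] [406. 263.  88.] [425. 274. 125.]
 can top n 636 [ 429.7 -248.    40.8] [ 406. -279.   36.] [ 460. -217.   44.]
  z 152 178 76 [ 427.3 -248.1  165.4] [ 425. -255.  152.] [ 438. -240.  178.]
  z 179 190 79 [ 432.1 -247.9  183.1] [ 426. -254.  179.] [ 441. -241.  186.]
  z 128 146 25 [ 425.5 -247.4  139.3] [ 422. -249.  129.] [ 430. -245.  145.]
  z 85 125 31 [ 423.7 -247.4  104.8] [ 422. -250.   86.] [ 425. -245.  123.]
 bar 797 [7.00000e-03 1.00000e+00 5.64826e+02 1.43899e+02] ends [564. -18.] [566. 339.] 356.984967378065 239.9708171320202
[570. 337. 230.]
[557. -20. 230.]
[565. 153. 230.]
side
 can top n 147 [412.6 263.9  39.7] [385. 234.  36.] [442. 294.  44.]
  z 152 178 44 [412.2 263.2 163.9] [405. 259. 152.] [419. 267. 177.]
  z 179 190 19 [413.8 266.4 181.2] [405. 259. 179.] [420. 275. 184.]
  z 128 146 23 [413.8 267.3 137.5] [405. 260. 129.] [424. 273. 144.]
  z 85 125 28 [408.8 270.  107.4] [403. 259.  87.] [425. 276. 124.]
 can top n 349 [ 428.1 -250.8   39.6] [ 404. -282.   36.] [ 459. -217.   44.]
  z 152 178 101 [ 428.2 -252.4  165.2] [ 422. -259.  152.] [ 438. -241.  178.]
  z 179 190 30 [ 430.1 -250.   181.8] [ 424. -259.  179.] [ 438. -240.  185.]
  z 128 146 37 [ 430.2 -249.9  137.1] [ 420. -252.  129.] [ 442. -246.  146.]
  z 85 125 45 [ 423.8 -249.4  104.8] [ 419. -253.   85.] [ 444. -244.  124.]
 bar 353 [8.00000e-03 1.00000e+00 5.64049e+02 1.39508e+02] ends [563. -21.] [566. 340.] 361.49844451356967 239.31542088448012
```

```bash
python3 - <<'E'
from h import *
G={0:[],1:[]};S={0:[],1:[]};B=[];H={0:[],1:[]}
for n in ['scene','side']:
    c=cam(n); P,C=cloud(c)
    for i,xy in enumerate([(413.5,267),(430,-250)]):
        m=(np.hypot(P[:,0]-xy[0],P[:,1]-xy[1])<20)
        t=P[m&(P[:,2]>181)&(P[:,2]<186),:2]; print(n,i,'top rect',cv2.minAreaRect(t.astype(np.float32)) if len(t)>4 else '', t.mean(0).round(1))
        s=P[m&(P[:,2]>90)&(P[:,2]<118)]; hk=P[m&(P[:,2]>122)&(P[:,2]<147)]
        print('  stem',np.median(s,0).round(1),'hook',hk.mean(0).round(1))
        a=hk[:,:2]-hk[:,:2].mean(0); e,V=np.linalg.eigh(a.T@a); print('  hook yaw',np.degrees(np.arctan2(V[1,1],V[0,1])).round(1),np.sqrt(e/len(a)).round(1))
    for lo,hi in [(-10,20),(20,50),(50,80),(80,100),(220,240),(240,270),(270,300),(300,325)]:
        q=P[(P[:,1]>lo)&(P[:,1]<hi)&(abs(P[:,0]-565)<15)&(P[:,2]>195)&(P[:,2]<245)]
        print('  bar y',lo,hi,len(q),'x',np.percentile(q[:,0],[5,25,50,75,95]).round(1),'z',np.percentile(q[:,2],[5,50,95]).round(1))
    q=P[(abs(P[:,0]-565)<25)&(P[:,2]>60)&(P[:,2]<190)&(P[:,1]>80)&(P[:,1]<240)]; print('  weight',len(q),q.min(0).round(),q.max(0).round(),np.median(q,0).round(1))
E
```

```text
scene 0 top rect ((416.2967224121094, 269.9483947753906), (14.747657775878906, 12.785654067993164), 66.1230239868164) [415.7 269.2]
  stem [408.3 272.  103.4] hook [416.3 268.7 135.1]
  hook yaw 153.6 [1.2 8. ]
scene 1 top rect ((433.36614990234375, -247.5977020263672), (13.337324142456055, 14.019916534423828), 88.0016098022461) [ 432.9 -247.6]
  stem [ 423.3 -247.5  105.8] hook [ 425.2 -247.3  137. ]
  hook yaw 174.3 [1.3 2.2]
  bar y -10 20 132 x [561.2 562.  562.8 563.8 566.6] z [207.  219.7 226.5]
  bar y 20 50 121 x [561.3 562.2 563.  564.1 566.9] z [207.7 219.4 226. ]
  bar y 50 80 114 x [561.4 562.5 562.9 563.8 567.2] z [208.4 219.7 226.5]
  bar y 80 100 74 x [561.3 562.3 563.  564.1 567.7] z [207.5 220.4 226.3]
  bar y 220 240 63 x [562.9 563.6 564.3 565.2 567.6] z [207.1 220.5 226.2]
  bar y 240 270 88 x [562.7 563.7 564.4 565.2 568.8] z [208.3 219.7 226.1]
  bar y 270 300 84 x [563.4 564.  564.6 565.5 569. ] z [208.7 219.2 226. ]
  bar y 300 325 70 x [563.4 564.2 565.  565.6 568.3] z [207.3 218.2 225.6]
  weight 712 [545. 111.  67.] [584. 212. 190.] [556.2 152.2 138.3]
side
[... 385 characters left out ...]
50.4  135.5]
  hook yaw 177.2 [1.7 7.5]
  bar y -10 20 67 x [557.9 559.6 560.9 561.9 564.7] z [205.8 217.  225.7]
  bar y 20 50 62 x [558.5 560.  560.9 562.3 566.4] z [206.1 215.2 225.2]
  bar y 50 80 62 x [558.7 560.7 561.6 562.6 565.7] z [206.6 217.1 225.5]
  bar y 80 100 37 x [559.  560.6 561.6 563.2 565.4] z [205.5 216.6 224.2]
  bar y 220 240 34 x [559.5 561.6 562.8 563.8 564.7] z [206.5 216.4 225.9]
  bar y 240 270 44 x [560.5 561.8 563.2 564.1 566.3] z [205.4 216.7 223.7]
  bar y 270 300 46 x [559.5 561.6 562.2 564.2 566.2] z [206.2 216.5 225.2]
  bar y 300 325 35 x [559.9 562.5 563.4 564.4 567. ] z [204.  217.7 225.7]
  weight 609 [540. 104.  66.] [589. 218. 190.] [558.1 147.1 130.5]
```

Call:
drive_tool --rows '[{"offset": [-14, -7, 0], "jaw": 45}, {"offset": [-28, -14, 0]}, {"offset": [-28, -14, 0]}, {"offset": [-28, -14, 0]}, {"offset": [-28, -14.5, 0]}, {"offset": [-28, -14.5, 0]}, {"offset": [-28, -14.5, 0]}, {"offset": [-28, -14.5, 0]}, {"offset": [-28, -14.5, 0]}, {"offset": [-28, -14.5, 0]}, {"offset": [-16, -8, 0], "spin": 4.7}, {"offset": [0, 0, 0]}, {"offset": [0, 0, 0]}]' --force 30

```text
validation failed for argument at $.ro...
```

Call:
drive_tool --rows '[{"offset": [-14, -7, 0], "spin": 0, "jaw": 45}, {"offset": [-28, -14, 0], "spin": 0, "jaw": 45}, {"offset": [-28, -14, 0], "spin": 0, "jaw": 45}, {"offset": [-28, -14, 0], "spin": 0, "jaw": 45}, {"offset": [-28, -14.5, 0], "spin": 0, "jaw": 45}, {"offset": [-28, -14.5, 0], "spin": 0, "jaw": 45}, {"offset": [-28, -14.5, 0], "spin": 0, "jaw": 45}, {"offset": [-28, -14.5, 0], "spin": 0, "jaw": 45}, {"offset": [-28, -14.5, 0], "spin": 0, "jaw": 45}, {"offset": [-28, -14.5, 0], "spin": 0, "jaw": 45}, {"offset": [-16, -8, 0], "spin": 4.7, "jaw": 45}, {"offset": [0, 0, 0], "spin": 0, "jaw": 45}, {"offset": [0, 0, 0], "spin": 0, "jaw": 45}]' --force 30

```text
clock: 2.2
eef_pos: [415.1, 267.9, 302.7]
eef_rot: [3.142, -0.0, 2.67]
wrist_force: [-0.1, 0.1, -0.2]
finger_gap: 44.8
```

Call:
drive_tool --rows '[{"offset": [0, 0, 15], "spin": 0, "jaw": 45}, {"offset": [0, 0, 20], "spin": 0, "jaw": 45}, {"offset": [0, 0, 15], "spin": 0, "jaw": 45}, {"offset": [0, 0, 7.5], "spin": 0, "jaw": 45}, {"offset": [0, 0, 0], "spin": 0, "jaw": 45}, {"offset": [0, 0, 0], "spin": 0, "jaw": 10}, {"offset": [0, 0, 0], "spin": 0, "jaw": 10}, {"offset": [0, 0, 0], "spin": 0, "jaw": 10}, {"offset": [0, 0, 0], "spin": 0, "jaw": 10}, {"offset": [0, 0, 0], "spin": 0, "jaw": 10}, {"offset": [0, 0, 0], "spin": 0, "jaw": 10}, {"offset": [0, 0, -5], "spin": 0, "jaw": 10}, {"offset": [0, 0, -15], "spin": 0, "jaw": 10}, {"offset": [0, 0, -10], "spin": 0, "jaw": 10}, {"offset": [0, 0, 0], "spin": 0, "jaw": 10}, {"offset": [0, 0, 0], "spin": 0, "jaw": 10}, {"offset": [0, 0, 0], "spin": 0, "jaw": 10}]' --force 30

```text
clock: 3.9
eef_pos: [414.9, 268.3, 274.5]
eef_rot: [-3.141, -0.001, 2.67]
wrist_force: [0.1, -0.2, -5.0]
finger_gap: 14.0
```

Call:
drive_tool --rows '[{"offset": [0, 0, -12], "spin": -4, "jaw": 10}, {"offset": [0, 0, -20], "spin": -6, "jaw": 10}, {"offset": [0, 0, -20], "spin": -6.6, "jaw": 10}, {"offset": [0, 0, -20], "spin": -6, "jaw": 10}, {"offset": [0, 0, -10.5], "spin": -4, "jaw": 10}, {"offset": [-10, -4, 0], "spin": 0, "jaw": 10}, {"offset": [-20, -8, 0], "spin": 0, "jaw": 10}, {"offset": [-25, -9.5, 0], "spin": 0, "jaw": 10}, {"offset": [-25, -9.5, 0], "spin": 0, "jaw": 10}, {"offset": [-20, -7.5, 0], "spin": 0, "jaw": 10}, {"offset": [-10.5, -4, 0], "spin": 0, "jaw": 10}, {"offset": [0, 0, 0], "spin": 0, "jaw": 10}, {"offset": [0, 0, 0], "spin": 0, "jaw": 10}]' --force 30

```text
clock: 5.2
eef_pos: [525.0, 225.1, 357.0]
eef_rot: [-3.141, -0.001, 3.133]
wrist_force: [-0.6, 0.1, -3.5]
finger_gap: 13.7
```

```bash
cat > chk.py <<'E'
from h import *
import sys
W=[];X=[]
for k,n in enumerate(['scene','side','scene','side','scene','side']):
    s=manip.read_state(); W.append(np.r_[s['wrist_force'],s['moment']]); c=cam(n)
    if k<2: X.append(c); cv2.imwrite(f'pics/{n}_{sys.argv[1]}.png',c['color'])
p=s['eef_pos']; print(s['clock'],p.round(1),s['eef_rot'].round(3),'F',np.mean(W,0).round(3),'sd',np.std(W,0).round(2)[:3])
h=p[2]-78-27
for c in X:
    P,_=cloud(c); m=np.hypot(P[:,0]-p[0],P[:,1]-p[1])<22
    for l,lo,hi in [('grip',h+10,h+24),('hook',h-18,h+6),('stem',h-52,h-22)]:
        q=P[m&(P[:,2]>lo)&(P[:,2]<hi)]
        if len(q): print(c['n'],l,len(q),np.median(q,0).round(1),np.percentile(q,[2,98],0)[:,:2].round(1).tolist())
    for a,b in [(-15,90),(215,335)]:
        q=P[(P[:,1]>a)&(P[:,1]<b)&(abs(P[:,0]-565)<12)&(P[:,2]>160)&(P[:,2]<275)]
        if len(q)<20: continue
        k=np.polyfit(q[:,1],q[:,2],1)
        for _ in range(4):
            r=q[:,2]-np.polyval(k,q[:,1]); k=np.polyfit(q[abs(r)<14][:,1],q[abs(r)<14][:,2],1)
        print(c['n'],'arm',a,'slope',k[0].round(4),'z at 160+-100',np.polyval(k,160+(100 if a>100 else -100)).round(1),'x',np.median(q[:,0]).round(1),len(q))
E
python3 chk.py 1
```

```text
5.45 [524.8 225.4 357.9] [3.141 0.    3.135] F [-0.315  0.302 -4.234  0.033 -0.015 -0.01 ] sd [0.57 0.46 0.68]
scene grip 85 [517.7 223.5 271.3] [[514.7, 205.2], [532.7, 241.4]]
scene hook 36 [518.2 223.9 245.4] [[515.0, 221.9], [537.0, 226.8]]
scene stem 27 [516.1 223.5 219.5] [[514.2, 221.3], [518.9, 227.3]]
scene arm -15 slope -0.0055 z at 160+-100 218.6 x 562.9 434
scene arm 215 slope 0.0065 z at 160+-100 218.0 x 564.6 199
side grip 51 [517.4 213.2 270.1] [[513.7, 204.3], [532.8, 240.1]]
side hook 32 [521.3 222.4 246.8] [[512.1, 216.9], [534.6, 227.6]]
side stem 21 [515.1 223.3 215.3] [[510.3, 218.8], [517.1, 227.9]]
side arm -15 slope 0.003 z at 160+-100 216.5 x 561.0 226
side arm 215 slope -0.0082 z at 160+-100 215.7 x 562.6 148
```

Call:
drive_tool --rows '[{"offset": [-8, 0, 0], "spin": 0, "jaw": 10}, {"offset": [-14, 0, 0], "spin": 0, "jaw": 10}, {"offset": [-12, 0, 0], "spin": 0, "jaw": 10}, {"offset": [-6.5, 0, 0], "spin": 0, "jaw": 10}, {"offset": [0, 0, 0], "spin": 0, "jaw": 10}, {"offset": [0, 0, 0], "spin": 0, "jaw": 10}, {"offset": [0, 0, 4], "spin": 0, "jaw": 10}, {"offset": [0, 0, 4], "spin": 0, "jaw": 10}, {"offset": [0, 0, 4], "spin": 0, "jaw": 10}, {"offset": [0, 0, 4], "spin": 0, "jaw": 10}, {"offset": [0, 0, 0], "spin": 0, "jaw": 10}]' --force 30

```text
clock: 6.6
eef_pos: [565.6, 224.7, 340.9]
eef_rot: [-3.141, -0.001, 3.134]
wrist_force: [0.6, -0.0, -4.3]
finger_gap: 13.8
```

```bash
python3 chk.py 2; python3 - <<'E'
import cv2,numpy as np
a=cv2.imread('pics/scene_2.png')[110:260,210:410]; b=cv2.imread('pics/side_2.png')[140:290,220:420]
cv2.imwrite('pics/c.png',np.vstack([cv2.resize(x,(400*2//2*1,300),interpolation=cv2.INTER_CUBIC) for x in (a,b)]))
E
```

```text
6.85 [565.8 224.8 341.9] [3.141 0.    3.134] F [ 3.390e-01 -1.610e-01 -4.264e+00  2.600e-02  5.000e-03 -3.000e-03] sd [0.61 0.32 0.49]
scene grip 85 [558.5 220.6 255.8] [[555.2, 205.0], [574.2, 241.4]]
scene hook 100 [564.2 222.9 224.6] [[555.6, 204.7], [577.0, 245.3]]
scene stem 72 [563.7 222.1 207.4] [[555.2, 206.0], [574.3, 245.4]]
scene arm -15 slope 0.0006 z at 160+-100 218.5 x 562.9 436
scene arm 215 slope -0.0164 z at 160+-100 219.2 x 564.1 527
side grip 52 [556.5 214.9 254.4] [[552.2, 203.4], [570.9, 238.3]]
side hook 49 [563.6 222.1 224.5] [[554.2, 206.0], [574.2, 245.2]]
side stem 50 [562.  219.9 207.2] [[553.6, 203.3], [577.1, 245.9]]
side arm -15 slope -0.0069 z at 160+-100 216.2 x 561.1 230
side arm 215 slope -0.0292 z at 160+-100 217.7 x 561.6 297
```

View pics/c.png

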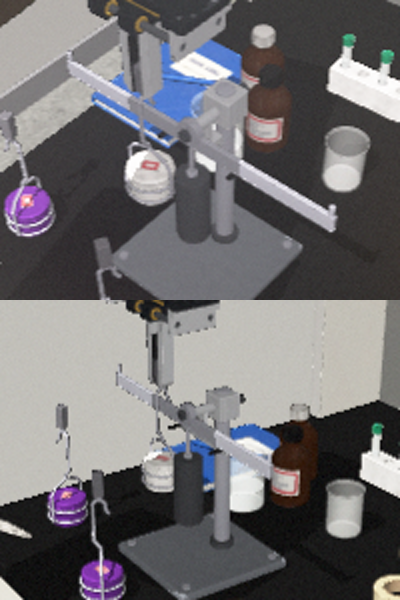

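The can hangs at the bar's front near crop (150,175) with the hook over the bar and no side force. Lowering slowly.

Call:
drive_tool --rows '[{"offset": [0, 0, 4], "spin": 0, "jaw": 10}, {"offset": [0, 0, 3], "spin": 0, "jaw": 10}, {"offset": [0, 0, 1], "spin": 0, "jaw": 10}, {"offset": [0, 0, 1], "spin": 0, "jaw": 10}, {"offset": [0, 0, 1], "spin": 0, "jaw": 10}, {"offset": [0, 0, 1], "spin": 0, "jaw": 10}, {"offset": [0, 0, 1], "spin": 0, "jaw": 10}, {"offset": [0, 0, 1], "spin": 0, "jaw": 10}, {"offset": [0, 0, 1], "spin": 0, "jaw": 10}, {"offset": [0, 0, 0], "spin": 0, "jaw": 10}, {"offset": [0, 0, 0], "spin": 0, "jaw": 10}]' --force 30

```text
clock: 8.0
eef_pos: [565.8, 224.7, 327.7]
eef_rot: [3.142, 0.0, 3.134]
wrist_force: [-0.2, 0.5, -3.2]
finger_gap: 13.7
```

```bash
python3 chk.py 3
```

```text
8.25 [565.8 224.7 327.7] [3.142 0.    3.134] F [ 0.047 -0.336 -2.775 -0.055 -0.017 -0.004] sd [0.43 0.58 0.53]
scene grip 71 [558.2 222.1 241.7] [[555.5, 205.1], [571.9, 241.5]]
scene hook 121 [563.9 222.1 216.3] [[555.4, 203.6], [568.4, 245.5]]
scene stem 35 [558.3 222.7 188.3] [[554.8, 207.6], [574.9, 225.8]]
scene arm -15 slope -0.0469 z at 160+-100 222.3 x 563.0 440
scene arm 215 slope -0.0674 z at 160+-100 215.6 x 563.7 533
side grip 53 [557.4 213.1 240.6] [[553.6, 203.5], [573.9, 243.4]]
side hook 67 [562.4 220.6 215.2] [[554.5, 204.6], [570.4, 243.1]]
side stem 30 [559.2 221.1 186.4] [[553.3, 204.6], [577.5, 234.4]]
side arm -15 slope -0.0571 z at 160+-100 220.3 x 561.1 226
side arm 215 slope -0.0474 z at 160+-100 212.6 x 561.4 300
```

Call:
drive_tool --rows '[{"offset": [0, 0, 0.7], "spin": 0, "jaw": 10}, {"offset": [0, 0, 0.7], "spin": 0, "jaw": 10}, {"offset": [0, 0, 0.7], "spin": 0, "jaw": 10}, {"offset": [0, 0, 0.7], "spin": 0, "jaw": 10}, {"offset": [0, 0, 0.7], "spin": 0, "jaw": 10}, {"offset": [0, 0, 0.7], "spin": 0, "jaw": 10}, {"offset": [0, 0, 0.8], "spin": 0, "jaw": 10}, {"offset": [0, 0, 0], "spin": 0, "jaw": 10}, {"offset": [0, 0, 0], "spin": 0, "jaw": 10}, {"offset": [0, 0, 0], "spin": 0, "jaw": 10}]' --force 30

```text
clock: 9.3
eef_pos: [565.8, 224.7, 322.8]
eef_rot: [3.142, 0.0, 3.134]
wrist_force: [1.4, -1.4, 0.7]
finger_gap: 13.7
```

```bash
python3 chk.py 4
```

```text
9.55 [565.8 224.7 322.7] [-3.142  0.     3.134] F [ 0.755 -1.322 -0.185 -0.279 -0.113  0.009] sd [0.46 0.35 0.5 ]
scene grip 64 [558.6 222.1 236.4] [[555.6, 204.9], [572.7, 241.7]]
scene hook 123 [563.9 223.  212.3] [[555.7, 204.5], [568.5, 245.3]]
scene stem 34 [557.5 222.4 186.1] [[554.7, 207.2], [573.1, 225.9]]
scene arm -15 slope -0.1214 z at 160+-100 230.5 x 562.8 443
scene arm 215 slope -0.1744 z at 160+-100 209.5 x 563.7 548
side grip 50 [557.8 214.9 235.6] [[553.1, 204.0], [575.8, 239.4]]
side hook 67 [561.7 219.7 211.5] [[554.1, 205.5], [570.2, 244.6]]
side stem 31 [557.8 219.8 184.1] [[552.9, 205.8], [576.9, 234.5]]
side arm -15 slope -0.1217 z at 160+-100 227.8 x 561.0 229
side arm 215 slope -0.1498 z at 160+-100 205.6 x 560.8 291
```

Call:
drive_tool --rows '[{"offset": [0, -0.3, 0], "spin": 0, "jaw": 10}, {"offset": [0, 0, 0], "spin": 0, "jaw": 14}, {"offset": [0, 0, 0], "spin": 0, "jaw": 16}, {"offset": [0, 0, 0], "spin": 0, "jaw": 20}, {"offset": [0, 0, 0], "spin": 0, "jaw": 30}, {"offset": [0, 0, 0], "spin": 0, "jaw": 38}, {"offset": [0, 0, 0], "spin": 0, "jaw": 38}, {"offset": [0, 0, 0], "spin": 0, "jaw": 38}]' --force 3

```text
clock: 10.4
eef_pos: [565.8, 224.4, 322.7]
eef_rot: [3.142, 0.0, 3.134]
wrist_force: [-0.5, -0.2, -0.6]
finger_gap: 37.5
```

```bash
python3 chk.py 5
```

```text
10.65 [565.8 224.4 322.6] [-3.142 -0.     3.134] F [-0.04   0.186 -0.151  0.014  0.015  0.005] sd [0.63 0.24 0.42]
scene grip 69 [561.2 227.7 235. ] [[557.4, 216.6], [571.3, 245.0]]
scene hook 121 [564.  222.6 211.7] [[555.5, 203.8], [571.9, 244.8]]
scene stem 31 [558.5 223.  185.2] [[554.6, 206.9], [572.8, 225.5]]
scene arm -15 slope -0.1306 z at 160+-100 231.3 x 562.8 452
scene arm 215 slope -0.4212 z at 160+-100 219.9 x 564.0 674
side grip 35 [559.6 233.6 236.4] [[552.8, 212.6], [565.2, 244.6]]
side hook 60 [561.6 221.3 211.2] [[554.7, 203.7], [571.1, 244.4]]
side stem 32 [558.4 220.1 185.3] [[552.2, 203.3], [576.4, 232.8]]
side arm -15 slope -0.1513 z at 160+-100 228.5 x 561.2 230
side arm 215 slope -0.4362 z at 160+-100 217.5 x 561.7 358
```

Call:
drive_tool --rows '[{"offset": [0, 0, -10], "spin": 0, "jaw": 38}, {"offset": [0, 0, -25], "spin": 0, "jaw": 38}, {"offset": [0, 0, -25], "spin": 0, "jaw": 38}, {"offset": [0, -10, -10], "spin": 0, "jaw": 45}, {"offset": [8, -30, 0], "spin": 0, "jaw": 45}, {"offset": [10, -40, 0], "spin": 0, "jaw": 45}, {"offset": [11, -40, 0], "spin": 0, "jaw": 45}, {"offset": [11, -40, 0], "spin": 0, "jaw": 45}, {"offset": [11, -40, 0], "spin": 0, "jaw": 45}, {"offset": [11, -40, 0], "spin": 0, "jaw": 45}, {"offset": [11, -40, 0], "spin": 0, "jaw": 45}, {"offset": [11, -40, 10], "spin": 0, "jaw": 45}, {"offset": [11, -40, 20], "spin": 0, "jaw": 45}, {"offset": [11, -40, 20], "spin": 0, "jaw": 45}, {"offset": [11, -40, 20], "spin": 0, "jaw": 45}, {"offset": [10, -25, 10], "spin": 0, "jaw": 45}, {"offset": [3.6, -9.8, 8], "spin": 3.7, "jaw": 45}, {"offset": [0, 0, 0], "spin": 0, "jaw": 45}, {"offset": [0, 0, 0], "spin": 0, "jaw": 45}]' --force 30

```text
clock: 12.6
eef_pos: [431.5, -249.3, 304.9]
eef_rot: [3.142, 0.0, 3.071]
wrist_force: [-0.2, 0.5, -0.2]
finger_gap: 44.7
```

```bash
python3 chk.py 6 | grep -v 'grip\|hook\|stem'; python3 - <<'E'
from h import *
for n in ['scene','side']:
    c=cam(n); P,_=cloud(c)
    q=P[(P[:,1]>160)&(P[:,1]<350)&(abs(P[:,0]-565)<12)&(P[:,2]>175)&(P[:,2]<225)]
    a=q[q[:,1]>300]; b=q[(q[:,1]>178)&(q[:,1]<215)]
    ends=P[(abs(P[:,0]-565)<12)&(P[:,2]>185)]; print(n,'y ends',np.percentile(ends[(ends[:,1]<360)&(ends[:,1]>-40)][:,1],[0.1,99.9]),'slope',(np.median(a[:,2])-np.median(b[:,2]))/(np.median(a[:,1])-np.median(b[:,1])))
    g=P[(P[:,2]>235)&(P[:,2]<265)&(abs(P[:,0]-565)<14)&(P[:,1]>200)&(P[:,1]<245)]; print('grip of hung',np.median(g,0),np.percentile(g,[2,98],0).round(1).tolist())
E
```

```text
12.85 [ 431.9 -248.8  305.1] [-3.141e+00  1.000e-03  3.071e+00] F [-0.265  0.324  0.057  0.021 -0.003 -0.017] sd [0.26 0.47 0.33]
scene arm 215 slope -0.4972 z at 160+-100 241.8 x 566.5 52
side arm -15 slope -0.2591 z at 160+-100 230.8 x 561.2 101
side arm 215 slope -0.1885 z at 160+-100 205.5 x 562.2 279
scene y ends [216.92924356 337.98001367] slope nan
grip of hung [566.78375794 224.40416459 259.9203548 ] [[558.9, 217.1, 256.5], [572.6, 231.6, 261.6]]
side y ends [  8.34393991 338.39601894] slope -0.11083035182521876
grip of hung [561.71581355 219.03782691 249.11659767] [[554.9, 211.7, 235.8], [570.5, 230.9, 260.1]]
  return _methods._mean(a, axis=axis, dtype=dtype,
  ret = ret.dtype.type(ret / rcount)
```

Call:
drive_tool --rows '[{"offset": [0, 0, 15], "spin": 0, "jaw": 45}, {"offset": [0, 0, 20], "spin": 0, "jaw": 45}, {"offset": [0, 0, 17], "spin": 0, "jaw": 45}, {"offset": [0, 0, 8], "spin": 0, "jaw": 45}, {"offset": [0, 0, 0], "spin": 0, "jaw": 45}, {"offset": [0, 0, 0], "spin": 0, "jaw": 10}, {"offset": [0, 0, 0], "spin": 0, "jaw": 10}, {"offset": [0, 0, 0], "spin": 0, "jaw": 10}, {"offset": [0, 0, 0], "spin": 0, "jaw": 10}, {"offset": [0, 0, 0], "spin": 0, "jaw": 10}, {"offset": [0, 0, 0], "spin": 0, "jaw": 10}, {"offset": [0, 0, -5], "spin": 0, "jaw": 10}, {"offset": [0, 0, -15], "spin": 0, "jaw": 10}, {"offset": [0, 0, -10], "spin": 0, "jaw": 10}, {"offset": [0, 0, 0], "spin": 0, "jaw": 10}, {"offset": [0, 0, 0], "spin": 0, "jaw": 10}, {"offset": [0, 0, 0], "spin": 0, "jaw": 10}]' --force 30

```text
clock: 14.7
eef_pos: [431.5, -249.3, 274.0]
eef_rot: [3.141, -0.001, 3.069]
wrist_force: [-0.4, 0.4, -2.3]
finger_gap: 13.7
```

```bash
python3 - <<'E'
from h import *
W=[]
for k in range(24):
    W.append(manip.read_state()['wrist_force']); eyes.camera('side')
print(np.mean(W,0).round(3),np.std(W,0).round(2),manip.read_state()['clock'],manip.read_state()['eef_pos'])
c=cam('side');P,_=cloud(c)
for a,b in [(-15,100),(100,145)]:
    q=P[(P[:,1]>a)&(P[:,1]<b)&(abs(P[:,0]-563)<12)&(P[:,2]>190)&(P[:,2]<262)]; print(len(q),np.polyfit(q[:,1],q[:,2],1) if len(q)>9 else '')
E
```

```text
[-0.172 -0.175 -2.795] [0.47 0.62 0.63] 15.9 [ 431.60803889 -249.35940532  274.64373686]
252 [-1.60400340e-01  2.38512338e+02]
81 [-9.62090939e-02  2.33273016e+02]
```

Call:
drive_tool --rows '[{"offset": [0, 0, -12], "spin": -1.7, "jaw": 10}, {"offset": [0, 0, -24], "spin": -2, "jaw": 10}, {"offset": [-4, 12, -28], "spin": 0, "jaw": 10}, {"offset": [-8, 28, -22], "spin": 0, "jaw": 10}, {"offset": [-11, 38, -10], "spin": 0, "jaw": 10}, {"offset": [-11, 38, 0], "spin": 0, "jaw": 10}, {"offset": [-11, 38, 0], "spin": 0, "jaw": 10}, {"offset": [-11, 38, 0], "spin": 0, "jaw": 10}, {"offset": [-11, 38, 0], "spin": 0, "jaw": 10}, {"offset": [-11, 38, 0], "spin": 0, "jaw": 10}, {"offset": [-8, 28, 0], "spin": 0, "jaw": 10}, {"offset": [-5, 17, 0], "spin": 0, "jaw": 10}, {"offset": [0, 0, 0], "spin": 0, "jaw": 10}, {"offset": [0, 0, 0], "spin": 0, "jaw": 10}, {"offset": [0, 0, 0], "spin": 0, "jaw": 10}]' --force 30

```text
clock: 17.45
eef_pos: [524.8, 62.2, 371.0]
eef_rot: [-3.141, 0.0, 3.134]
wrist_force: [-0.6, -0.4, -2.0]
finger_gap: 13.6
```

```bash
python3 chk.py 7; python3 - <<'E'
import cv2,numpy as np
a=cv2.imread('pics/scene_7.png')[110:310,210:410]; b=cv2.imread('pics/side_7.png')[120:320,220:420]
cv2.imwrite('pics/d.png',np.hstack([cv2.resize(x,(400,400),interpolation=cv2.INTER_CUBIC) for x in (a,b)]))
E
```

```text
17.7 [524.9  62.5 370.8] [-3.142  0.     3.133] F [-0.347  0.081 -2.578  0.033 -0.003  0.008] sd [0.53 0.29 0.43]
scene grip 86 [517.8  61.5 283.8] [[514.4, 43.2], [531.7, 78.4]]
scene hook 38 [518.6  61.  259.6] [[515.2, 59.7], [537.9, 64.0]]
scene stem 24 [517.1  61.  231.1] [[515.2, 59.6], [520.9, 62.7]]
scene arm -15 slope -0.1476 z at 160+-100 230.7 x 562.8 393
scene arm 215 slope -0.2121 z at 160+-100 207.5 x 564.1 481
side grip 63 [516.6  55.4 283. ] [[512.1, 41.9], [529.5, 80.3]]
side hook 37 [522.2  59.6 260.6] [[513.0, 54.1], [535.2, 66.2]]
side stem 33 [516.2  60.4 229.6] [[513.4, 56.7], [521.1, 65.2]]
side arm -15 slope -0.1468 z at 160+-100 228.6 x 561.2 226
side arm 215 slope -0.1889 z at 160+-100 204.9 x 562.0 284
```

View pics/d.png

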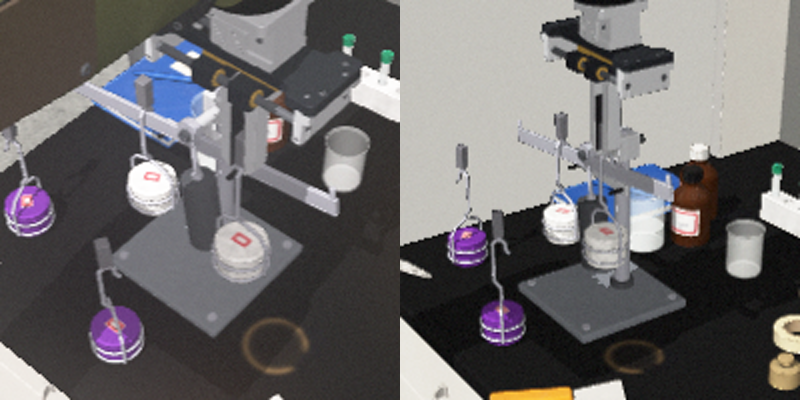

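Call:
drive_tool --rows '[{"offset": [-8, -1.3, 0], "spin": 0, "jaw": 10}, {"offset": [-14, -1, 0], "spin": 0, "jaw": 10}, {"offset": [-12, 0, 0], "spin": 0, "jaw": 10}, {"offset": [-5, 0, 0], "spin": 0, "jaw": 10}, {"offset": [0, 0, 0], "spin": 0, "jaw": 10}, {"offset": [0, 0, 0], "spin": 0, "jaw": 10}, {"offset": [0, 0, 5], "spin": 0, "jaw": 10}, {"offset": [0, 0, 5], "spin": 0, "jaw": 10}, {"offset": [0, 0, 5], "spin": 0, "jaw": 10}, {"offset": [0, 0, 4], "spin": 0, "jaw": 10}, {"offset": [0, 0, 0], "spin": 0, "jaw": 10}]' --force 30

```text
clock: 18.85
eef_pos: [563.8, 60.3, 350.9]
eef_rot: [-3.142, -0.001, 3.134]
wrist_force: [-0.4, -0.1, -2.6]
finger_gap: 13.8
```

```bash
python3 chk.py 8
```

```text
19.1 [564.   60.3 351.9] [-3.142  0.     3.134] F [-0.036 -0.103 -2.438  0.018 -0.005 -0.004] sd [0.37 0.57 0.39]
scene grip 92 [557.2  60.  265.3] [[553.1, 41.2], [572.6, 75.8]]
scene hook 130 [562.8  58.3 236.9] [[555.1, 38.8], [570.9, 81.4]]
scene stem 53 [562.   59.7 219.4] [[554.7, 44.6], [563.9, 81.4]]
scene arm -15 slope -0.1281 z at 160+-100 231.9 x 562.5 688
scene arm 215 slope -0.3078 z at 160+-100 207.4 x 563.9 413
side grip 59 [556.5  50.2 263.9] [[550.9, 39.5], [570.4, 75.0]]
side hook 68 [560.5  57.8 237.4] [[553.1, 40.7], [573.6, 77.9]]
side stem 44 [557.9  57.1 218.2] [[552.4, 40.7], [563.6, 78.6]]
side arm -15 slope -0.1351 z at 160+-100 229.5 x 560.5 396
side arm 215 slope -0.1659 z at 160+-100 204.4 x 562.1 278
```

Call:
drive_tool --rows '[{"offset": [0, 0, 1.5], "spin": 0, "jaw": 10}, {"offset": [0, 0, 1.5], "spin": 0, "jaw": 10}, {"offset": [0, 0, 1], "spin": 0, "jaw": 10}, {"offset": [0, 0, 1], "spin": 0, "jaw": 10}, {"offset": [0, 0, 0.9], "spin": 0, "jaw": 10}, {"offset": [0, 0, 0.9], "spin": 0, "jaw": 10}, {"offset": [0, 0, 0.9], "spin": 0, "jaw": 10}, {"offset": [0, 0, 0.9], "spin": 0, "jaw": 10}, {"offset": [0, 0, 0.9], "spin": 0, "jaw": 10}, {"offset": [0, 0, 0.9], "spin": 0, "jaw": 10}, {"offset": [0, 0, 0.9], "spin": 0, "jaw": 10}, {"offset": [0, 0, 0.9], "spin": 0, "jaw": 10}, {"offset": [0, 0, 0.9], "spin": 0, "jaw": 10}, {"offset": [0, 0, 0.9], "spin": 0, "jaw": 10}, {"offset": [0, 0, 0.9], "spin": 0, "jaw": 10}, {"offset": [0, 0, 0.9], "spin": 0, "jaw": 10}, {"offset": [0, 0, 0.9], "spin": 0, "jaw": 10}, {"offset": [0, 0, 0], "spin": 0, "jaw": 10}, {"offset": [0, 0, 0], "spin": 0, "jaw": 10}]' --force 30

```text
clock: 21.05
eef_pos: [564.0, 60.3, 335.0]
eef_rot: [3.142, 0.0, 3.134]
wrist_force: [-1.3, -0.6, -1.9]
finger_gap: 13.7
```

```bash
python3 chk.py 9
```

```text
21.3 [564.   60.3 335. ] [3.142 0.    3.134] F [-0.158 -0.653 -1.43  -0.079  0.029 -0.014] sd [0.67 0.33 0.42]
scene grip 89 [556.6  59.6 248.2] [[553.3, 41.4], [569.7, 77.9]]
scene hook 151 [562.6  58.3 223.7] [[555.5, 39.2], [566.8, 81.4]]
scene stem 22 [556.   59.3 192.2] [[554.2, 57.9], [558.1, 62.0]]
scene arm -15 slope 0.0658 z at 160+-100 230.1 x 562.0 742
scene arm 215 slope -0.3731 z at 160+-100 210.9 x 563.7 316
side grip 62 [555.8  56.7 247.9] [[551.3, 39.5], [570.0, 76.2]]
side hook 93 [560.7  57.5 223.4] [[553.7, 39.7], [569.9, 81.6]]
side stem 23 [555.7  58.2 192.9] [[552.1, 54.7], [559.0, 62.7]]
side arm -15 slope -0.0119 z at 160+-100 223.7 x 560.1 432
side arm 215 slope -0.109 z at 160+-100 213.4 x 562.1 299
```

Call:
drive_tool --rows '[{"offset": [0, 0, 0.7], "spin": 0, "jaw": 10}, {"offset": [0, 0, 0.7], "spin": 0, "jaw": 10}, {"offset": [0, 0, 0.7], "spin": 0, "jaw": 10}, {"offset": [0, 0, 0.7], "spin": 0, "jaw": 10}, {"offset": [0, 0, 0.7], "spin": 0, "jaw": 10}, {"offset": [0, 0, 0.7], "spin": 0, "jaw": 10}, {"offset": [0, 0, 0], "spin": 0, "jaw": 10}, {"offset": [0, 0, 0], "spin": 0, "jaw": 10}, {"offset": [0, 0, 0], "spin": 0, "jaw": 10}, {"offset": [0, 0, 0], "spin": 0, "jaw": 10}]' --force 30

```text
clock: 22.35
eef_pos: [563.9, 60.3, 330.8]
eef_rot: [-3.142, 0.0, 3.134]
wrist_force: [-0.4, -0.8, 0.4]
finger_gap: 13.7
```

```bash
cat > tilt.py <<'E'
from h import *
import sys
W=[];T=[]
def edge(P,a,b):
    q=P[(P[:,1]>a)&(P[:,1]<b)&(abs(P[:,0]-564)<12)&(P[:,2]>175)&(P[:,2]<265)]
    m=np.median(q[:,2])
    for _ in range(5): m=np.mean(q[abs(q[:,2]-m)<13][:,2])
    return m,len(q)
N=int(sys.argv[1])
for k in range(N):
    s=manip.read_state(); W.append(s['wrist_force']); c=cam(['scene','side'][k%2])
    P,_=cloud(c); a=edge(P,-12,20);b=edge(P,300,332)
    T.append([k%2,a[0],b[0],(b[0]-a[0])/312,a[1],b[1]])
T=np.array(T); 
for i in (0,1): print(['scene','side'][i],T[T[:,0]==i][:,1:].mean(0).round(4))
print(s['clock'],s['eef_pos'].round(1),'F',np.mean(W,0).round(2),'se',(np.std(W,0)/N**.5).round(2))
if len(sys.argv)>2: cv2.imwrite(f'pics/{sys.argv[2]}.png',c['color'])
E
python3 tilt.py 8
```

```text
scene [220.1927      nan      nan 137.5      0.    ]
side [ 2.182854e+02  2.148349e+02 -1.110000e-02  7.250000e+01  4.775000e+01]
22.7 [563.9  60.4 330.8] F [-0.02 -0.95 -0.4 ] se [0.19 0.14 0.22]
  return _methods._mean(a, axis=axis, dtype=dtype,
  ret = ret.dtype.type(ret / rcount)
```

Call:
drive_tool --rows '[{"offset": [0, -0.2, 0.4], "spin": 0, "jaw": 10}, {"offset": [0, 0, 0.4], "spin": 0, "jaw": 10}, {"offset": [0, 0, 0], "spin": 0, "jaw": 12}, {"offset": [0, 0, 0], "spin": 0, "jaw": 14}, {"offset": [0, 0, 0], "spin": 0, "jaw": 16}, {"offset": [0, 0, 0], "spin": 0, "jaw": 20}, {"offset": [0, 0, 0], "spin": 0, "jaw": 30}, {"offset": [0, 0, 0], "spin": 0, "jaw": 38}, {"offset": [0, 0, 0], "spin": 0, "jaw": 38}, {"offset": [0, 0, 0], "spin": 0, "jaw": 38}, {"offset": [0, 0, 0], "spin": 0, "jaw": 38}, {"offset": [0, 0, -15], "spin": 0, "jaw": 38}, {"offset": [0, 0, -25], "spin": 0, "jaw": 38}, {"offset": [0, 0, -25], "spin": 0, "jaw": 38}, {"offset": [0, 0, 0], "spin": 0, "jaw": 38}, {"offset": [0, 0, 0], "spin": 0, "jaw": 38}]' --force 3

```text
clock: 24.35
eef_pos: [563.9, 60.2, 394.8]
eef_rot: [3.142, 0.0, 3.134]
wrist_force: [0.4, -1.1, -0.1]
finger_gap: 38.0
```

```bash
python3 tilt.py 10 e; python3 chk.py 10 | grep side; python3 - <<'E'
import cv2
b=cv2.imread('pics/e.png')[130:310,230:410]
cv2.imwrite('pics/e2.png',cv2.resize(b,(540,540),interpolation=cv2.INTER_CUBIC))
E
```

```text
scene [2.171938e+02 2.177481e+02 1.800000e-03 1.336000e+02 5.700000e+01]
side [2.149316e+02 2.182536e+02 1.060000e-02 7.540000e+01 5.060000e+01]
24.8 [564.   60.2 394.7] F [ 0.14 -0.15  0.07] se [0.17 0.16 0.1 ]
side grip 32 [562.8  78.3 307.6] [[552.3, 75.6], [570.2, 81.6]]
side hook 1 [572.1  40.4 295.4] [[572.1, 40.4], [572.1, 40.4]]
side stem 91 [560.5  54.3 254.2] [[554.7, 48.3], [570.5, 65.2]]
side arm -15 slope 0.0267 z at 160+-100 216.6 x 560.8 375
side arm 215 slope -0.0282 z at 160+-100 219.1 x 562.4 307
```

View pics/e2.png

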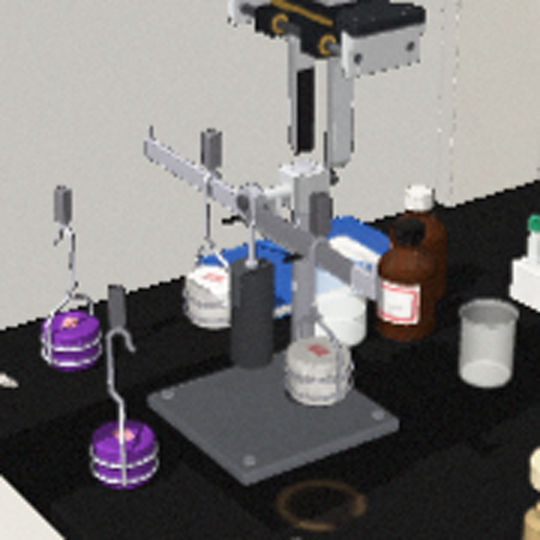

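Both cans hang free at about (210,290) and (318,370) in the crop. I'll clear the view and measure the tilt against the initial level pictures.

Call:
drive_tool --rows '[{"offset": [5, -15, -5], "spin": 0, "jaw": 38}, {"offset": [15, -30, 0], "spin": 0, "jaw": 38}, {"offset": [20, -40, 0], "spin": 0, "jaw": 38}, {"offset": [20, -40, 0], "spin": 0, "jaw": 38}, {"offset": [20, -40, 0], "spin": 0, "jaw": 38}, {"offset": [20, -40, 0], "spin": 0, "jaw": 38}, {"offset": [15, -30, 0], "spin": 0, "jaw": 38}, {"offset": [5, -15, 0], "spin": 0, "jaw": 38}, {"offset": [0, 0, 0], "spin": 0, "jaw": 38}, {"offset": [0, 0, 0], "spin": 0, "jaw": 38}]' --force 30

```text
clock: 26.15
eef_pos: [441.8, -189.1, 400.2]
eef_rot: [-3.142, 0.0, 3.133]
wrist_force: [-0.4, 0.4, -0.4]
finger_gap: 38.1
```

```bash
cat > ecc.py <<'E'
from h import *
import sys
cs={}
for n in ['scene','side']:
    im=[]
    for k in range(3):
        c=cam(n); im.append(c['color'].astype(np.float32))
    cur=np.mean(im,0); cs[n]=c; cv2.imwrite(f'pics/{n}_{sys.argv[1]}.png',cur)
    ref=cv2.imread(f'pics/{n}0.png').astype(np.float32)
    R=cv2.Rodrigues(np.array(c['rvec'],float))[0]; t=np.array(c['tvec'],float).ravel()
    def pr(p): q=R@np.array(p,float)+t; return q[:2]/q[2]*f(c)+[c['cx'],c['cy']]
    out=[]
    for y,x in [(-12,562.5),(20,563),(300,565),(328,565.5)]:
        u=pr([x,y,222]); dn=pr([x,y,232])-u      # pixel motion per 10 mm
        u0,v0=u.round().astype(int)
        g=lambda I:cv2.GaussianBlur(cv2.cvtColor(I,cv2.COLOR_BGR2GRAY),(3,3),.8)
        a=g(ref)[v0-12:v0+13,u0-6:u0+7]; best=[]
        ds=np.arange(-20,20.1,.25)
        for d in ds:
            s=dn*d/10; M=np.float32([[1,0,-s[0]],[0,1,-s[1]]])
            b=cv2.warpAffine(g(cur),M,(640,480),flags=cv2.INTER_LINEAR)[v0-12:v0+13,u0-6:u0+7]
            best.append(np.abs(a-b)[5:-5].mean())
        i=int(np.argmin(best)); out.append((y,ds[i],round(float(best[i]),1)))
    print(n,out,'tilt',[round((out[j][1]-out[i][1])/(out[j][0]-out[i][0]),4) for i,j in [(0,3),(1,2)]])
s=manip.read_state();print(s['clock'],s['eef_pos'].round())
E
python3 ecc.py r1; python3 tilt.py 4
```

```text
scene [(-12, np.float64(20.0), 55.8), (20, np.float64(20.0), 64.0), (300, np.float64(-20.0), 58.2), (328, np.float64(-20.0), 35.4)] tilt [np.float64(-0.1176), np.float64(-0.1429)]
side [(-12, np.float64(-1.75), 62.6), (20, np.float64(-3.0), 29.4), (300, np.float64(-6.0), 25.1), (328, np.float64(-3.0), 26.1)] tilt [np.float64(-0.0037), np.float64(-0.0107)]
26.45 [ 442. -188.  400.]
scene [nan nan nan  0.  0.]
side [2.141739e+02 2.178786e+02 1.190000e-02 1.500000e+01 4.750000e+01]
26.6 [ 442.2 -188.7  399.9] F [-0.01  0.03  0.13] se [0.11 0.13 0.27][ WARN:0@6.599] global loadsave.cpp:1063 imwrite_ Unsupported depth image for selected encoder is fallbacked to CV_8U.
  return _methods._mean(a, axis=axis, dtype=dtype,
  ret = ret.dtype.type(ret / rcount)
```

Call:
drive_tool --rows '[{"offset": [5, 20, 0], "spin": 0, "jaw": 38}, {"offset": [7, 38, 0], "spin": 0, "jaw": 38}, {"offset": [7, 38, 0], "spin": 0, "jaw": 38}, {"offset": [7, 38, 0], "spin": 0, "jaw": 38}, {"offset": [7, 38, 0], "spin": 0, "jaw": 38}, {"offset": [7, 38, 0], "spin": 0, "jaw": 38}, {"offset": [7, 38, 0], "spin": 0, "jaw": 38}, {"offset": [7, 38, 0], "spin": 0, "jaw": 38}, {"offset": [7, 38, 0], "spin": 0, "jaw": 38}, {"offset": [7, 38, 0], "spin": 0, "jaw": 38}, {"offset": [7, 38, 0], "spin": 0, "jaw": 38}, {"offset": [7, 38, 0], "spin": 0, "jaw": 38}, {"offset": [7, 38, 0], "spin": 0, "jaw": 38}, {"offset": [7, 38, 0], "spin": 0, "jaw": 38}, {"offset": [7, 38, 0], "spin": 0, "jaw": 38}, {"offset": [7, 38, 0], "spin": 0, "jaw": 38}, {"offset": [7, 38, 0], "spin": 0, "jaw": 38}, {"offset": [3, 15, 0], "spin": 0, "jaw": 38}, {"offset": [0, 0, 0], "spin": 0, "jaw": 38}]' --force 30

```text
clock: 28.55
eef_pos: [326.2, 456.4, 399.1]
eef_rot: [-3.141, -0.001, 3.136]
wrist_force: [-0.2, -0.1, -0.4]
finger_gap: 37.9
```

```bash
python3 ecc.py r2 2>/dev/null; python3 tilt.py 4; python3 - <<'E'
import cv2,numpy as np
t=[]
for n,(v,u) in {'scene':(120,230),'side':(160,240)}.items():
    t.append(np.vstack([cv2.resize(cv2.imread(f'pics/{n}{k}.png')[v:v+120,u:u+160],(400,300),interpolation=cv2.INTER_CUBIC) for k in ('0','_r2')]))
cv2.imwrite('pics/r2c.png',np.hstack(t))
E
```

```text
scene [(-12, np.float64(-1.5), 3.8), (20, np.float64(-1.5), 4.7), (300, np.float64(1.25), 3.5), (328, np.float64(1.0), 3.0)] tilt [np.float64(0.0074), np.float64(0.0098)]
side [(-12, np.float64(-0.75), 3.8), (20, np.float64(-0.5), 4.7), (300, np.float64(0.75), 3.9), (328, np.float64(-1.25), 4.1)] tilt [np.float64(-0.0015), np.float64(0.0045)]
28.85 [327. 454. 400.]
scene [2.170473e+02 2.201069e+02 9.800000e-03 1.350000e+02 8.900000e+01]
side [2.147640e+02 2.184588e+02 1.180000e-02 7.100000e+01 4.650000e+01]
29.0 [327.1 454.5 400.2] F [ 0.21 -0.03  0.24] se [0.18 0.08 0.27]
```

View pics/r2c.png

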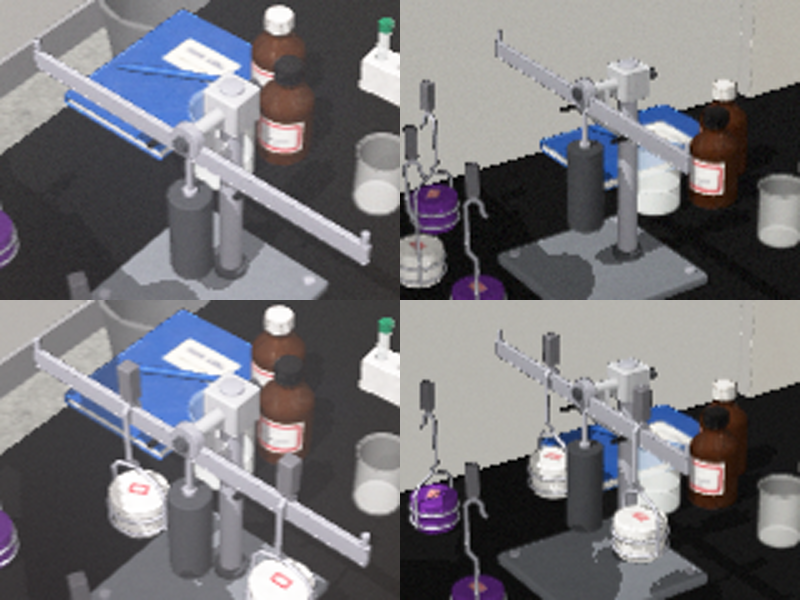

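Tilt is about +0.008 rad (B's side slightly low). There's plenty of time, so I'll re-grasp B and slide it about 5 mm inward.

Call:
drive_tool --rows '[{"offset": [-10, -15, 0], "spin": 0, "jaw": 38}, {"offset": [-20, -32, 0], "spin": 0, "jaw": 38}, {"offset": [-20, -33, 0], "spin": 0, "jaw": 38}, {"offset": [-20, -33, 0], "spin": 0, "jaw": 38}, {"offset": [-20, -33, 0], "spin": 0, "jaw": 38}, {"offset": [-20, -33, 0], "spin": 0, "jaw": 38}, {"offset": [-20, -33, 0], "spin": 0, "jaw": 38}, {"offset": [-20, -33, 0], "spin": 0, "jaw": 38}, {"offset": [-20, -33, 0], "spin": 0, "jaw": 38}, {"offset": [-20, -33, 0], "spin": 0, "jaw": 38}, {"offset": [-20, -33, 0], "spin": 0, "jaw": 38}, {"offset": [-20, -33, 0], "spin": 0, "jaw": 38}, {"offset": [-10, -15, 0], "spin": 0, "jaw": 38}, {"offset": [0, 0, 0], "spin": 0, "jaw": 38}, {"offset": [0, 0, 0], "spin": 0, "jaw": 38}]' --force 10

```text
clock: 30.55
eef_pos: [563.7, 61.7, 399.9]
eef_rot: [3.141, -0.0, 3.134]
wrist_force: [-0.5, 0.2, -0.3]
finger_gap: 38.1
```

```bash
python3 - <<'E'
from h import *
for n in ['scene','side']:
    c=cam(n);P,_=cloud(c)
    g=P[(P[:,2]>240)&(P[:,2]<272)&(abs(P[:,0]-564)<14)&(P[:,1]>40)&(P[:,1]<80)]; print(n,'grip of B',len(g),np.percentile(g,[2,50,98],0).round(1).tolist())
s=manip.read_state();print(s['clock'],s['eef_pos'].round(1),s['eef_rot'].round(3))
E
```

```text
scene grip of B 131 [[557.8, 52.3, 241.4], [560.8, 57.0, 259.3], [571.3, 66.3, 268.3]]
side grip of B 88 [[555.5, 48.5, 240.6], [560.4, 54.5, 254.9], [571.0, 65.8, 267.7]]
30.65 [563.5  62.3 400.2] [3.141 0.    3.135]
```

Call:
drive_tool --rows '[{"offset": [0, -1.5, 5], "spin": 0, "jaw": 38}, {"offset": [0, 0, 15], "spin": 0, "jaw": 38}, {"offset": [0, 0, 20], "spin": 0, "jaw": 38}, {"offset": [0, 0, 18], "spin": 0, "jaw": 38}, {"offset": [0, 0, 12], "spin": 0, "jaw": 38}, {"offset": [0, 0, 0], "spin": 0, "jaw": 38}, {"offset": [0, 0, 0], "spin": 0, "jaw": 26}, {"offset": [0, 0, 0], "spin": 0, "jaw": 20}, {"offset": [0, 0, 0], "spin": 0, "jaw": 17}, {"offset": [0, 0, 0], "spin": 0, "jaw": 15}, {"offset": [0, 0, 0], "spin": 0, "jaw": 13}, {"offset": [0, 0, 0], "spin": 0, "jaw": 10}, {"offset": [0, 0, 0], "spin": 0, "jaw": 10}, {"offset": [0, 0, 0], "spin": 0, "jaw": 10}, {"offset": [0, 0, 0], "spin": 0, "jaw": 10}]' --force 10

```text
clock: 32.15
eef_pos: [564.0, 59.6, 330.0]
eef_rot: [-3.142, 0.0, 3.134]
wrist_force: [0.5, 0.9, -0.1]
finger_gap: 13.9
```

Call:
drive_tool --rows '[{"offset": [0, 0.5, 0], "spin": 0, "jaw": 10}, {"offset": [0, 0.5, -0.1], "spin": 0, "jaw": 10}, {"offset": [0, 0.5, -0.1], "spin": 0, "jaw": 10}, {"offset": [0, 0.5, -0.1], "spin": 0, "jaw": 10}, {"offset": [0, 0.5, -0.1], "spin": 0, "jaw": 10}, {"offset": [0, 0.5, -0.1], "spin": 0, "jaw": 10}, {"offset": [0, 0.5, -0.1], "spin": 0, "jaw": 10}, {"offset": [0, 0.5, -0.1], "spin": 0, "jaw": 10}, {"offset": [0, 0.5, 0], "spin": 0, "jaw": 10}, {"offset": [0, 0.5, 0], "spin": 0, "jaw": 10}, {"offset": [0, 0, 0], "spin": 0, "jaw": 10}, {"offset": [0, 0, 0], "spin": 0, "jaw": 10}, {"offset": [0, 0, 0], "spin": 0, "jaw": 10}, {"offset": [0, 0, 0], "spin": 0, "jaw": 10}]' --force 10

```text
clock: 33.55
eef_pos: [564.0, 64.7, 330.6]
eef_rot: [3.141, -0.0, 3.134]
wrist_force: [-0.6, -0.8, 0.1]
finger_gap: 13.6
```

```bash
python3 tilt.py 8 2>/dev/null
```

```text
scene [217.5079      nan      nan 137.25     0.    ]
side [2.151346e+02 2.175679e+02 7.800000e-03 7.375000e+01 4.725000e+01]
33.9 [564.   64.7 330.7] F [ 0.15 -0.04  0.09] se [0.13 0.18 0.07]
```

Call:
drive_tool --rows '[{"offset": [0, 0, 0], "spin": 0, "jaw": 12}, {"offset": [0, 0, 0], "spin": 0, "jaw": 14}, {"offset": [0, 0, 0], "spin": 0, "jaw": 16}, {"offset": [0, 0, 0], "spin": 0, "jaw": 20}, {"offset": [0, 0, 0], "spin": 0, "jaw": 30}, {"offset": [0, 0, 0], "spin": 0, "jaw": 38}, {"offset": [0, 0, 0], "spin": 0, "jaw": 38}, {"offset": [0, 0, 0], "spin": 0, "jaw": 38}, {"offset": [0, 0, -10], "spin": 0, "jaw": 38}, {"offset": [0, 0, -20], "spin": 0, "jaw": 38}, {"offset": [0, 0, -25], "spin": 0, "jaw": 38}, {"offset": [0, 0, -15], "spin": 0, "jaw": 38}, {"offset": [15, 15, 0], "spin": 0, "jaw": 38}, {"offset": [25, 28, 0], "spin": 0, "jaw": 38}, {"offset": [25, 35, 0], "spin": 0, "jaw": 38}, {"offset": [25, 35, 0], "spin": 0, "jaw": 38}, {"offset": [25, 35, 0], "spin": 0, "jaw": 38}, {"offset": [25, 35, 0], "spin": 0, "jaw": 38}, {"offset": [25, 35, 0], "spin": 0, "jaw": 38}, {"offset": [20, 35, 0], "spin": 0, "jaw": 38}]' --force 3

```text
clock: 35.95
eef_pos: [379.4, 320.3, 401.8]
eef_rot: [3.141, 0.001, 3.134]
wrist_force: [0.4, 0.7, 0.4]
finger_gap: 38.0
```

Call:
drive_tool --rows '[{"offset": [15, 35, 0], "spin": 0, "jaw": 38}, {"offset": [15, 35, 0], "spin": 0, "jaw": 38}, {"offset": [10, 35, 0], "spin": 0, "jaw": 38}, {"offset": [5, 20, 0], "spin": 0, "jaw": 38}, {"offset": [5, 10, 0], "spin": 0, "jaw": 38}, {"offset": [0, 0, 0], "spin": 0, "jaw": 38}, {"offset": [0, 0, 0], "spin": 0, "jaw": 38}]'

```text
clock: 36.65
eef_pos: [332.2, 453.8, 401.0]
eef_rot: [3.142, 0.0, 3.134]
wrist_force: [0.0, 0.6, 0.5]
finger_gap: 37.8
```

```bash
sed -i 's/\.25)$/.1)/; s/20\.1,\.25/20.1,.1/' ecc.py; python3 ecc.py r3 2>/dev/null; python3 tilt.py 6; python3 ecc.py r4 2>/dev/null; python3 - <<'E'
import cv2,numpy as np
t=[cv2.resize(cv2.imread(f'pics/{n}_r4.png')[v:v+150,u:u+180],(400,333),interpolation=cv2.INTER_CUBIC) for n,(v,u) in {'scene':(120,220),'side':(150,230)}.items()]
cv2.imwrite('pics/r4c.png',np.hstack(t))
E
```

```text
scene [(-12, np.float64(-0.99999999999973), 4.2), (20, np.float64(-0.7999999999997272), 4.8), (300, np.float64(1.0000000000002984), 3.1), (328, np.float64(0.6000000000002927), 3.2)] tilt [np.float64(0.0047), np.float64(0.0064)]
side [(-12, np.float64(-0.29999999999972005), 2.8), (20, np.float64(0.10000000000028564), 3.5), (300, np.float64(-0.8999999999997286), 3.4), (328, np.float64(-1.2999999999997343), 3.8)] tilt [np.float64(-0.0029), np.float64(-0.0036)]
36.95 [332. 454. 401.]
scene [2.177671e+02 2.193517e+02 5.100000e-03 1.376667e+02 8.900000e+01]
side [2.154587e+02 2.164289e+02 3.100000e-03 7.400000e+01 4.300000e+01]
37.2 [332.  454.4 400.7] F [ 0.07  0.17 -0.06] se [0.17 0.16 0.06]
scene [(-12, np.float64(-0.99999999999973), 4.4), (20, np.float64(-0.7999999999997272), 4.9), (300, np.float64(0.900000000000297), 3.1), (328, np.float64(0.6000000000002927), 3.2)] tilt [np.float64(0.0047), np.float64(0.0061)]
side [(-12, np.float64(-0.29999999999972005), 2.8), (20, np.float64(-0.19999999999971863), 3.5), (300, np.float64(-0.7999999999997272), 3.4), (328, np.float64(-1.2999999999997343), 3.8)] tilt [np.float64(-0.0029), np.float64(-0.0021)]
37.55 [332. 454. 401.]
```

View pics/r4c.png

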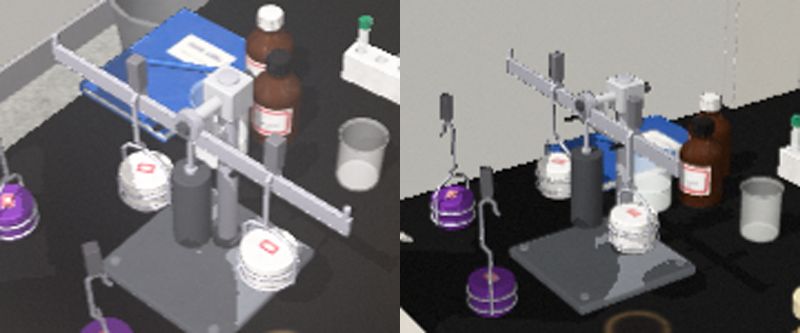

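Both cans hang free, and the tilt is within a few mrad of level and steady. Handing in.

```bash
python3 -c "from cell import manip; print(manip.sign_off())"
```

```text
the job is handed in; nothing more can be done
None
```

Both white cans hang on the bar and are let go, the bar is level to within about 0.006 rad, and the job is handed in. I couldn't tell which white can is can_1, so here they are by weight:

- **Heavier can (about 4.3 N):** it hangs about 65 mm out on the +y arm.
- **Lighter can (about 2.7 N):** it first hung about 100 mm out on the −y arm and left a tilt of about +0.008 rad. I took hold of it again and slid it 5 mm inward, so it now hangs about 95 mm out.

**Last checks (37.5 s on the clock):**
- **Tilt:** the two cameras disagree slightly. Compared with the first pictures, taken as level, the scene camera gives about +0.005 rad and the side camera about −0.003 rad. Depth readings give +0.003 to +0.005 rad.
- **At rest:** two readings about 0.5 s apart matched within about 0.001 rad, except one side-camera value that moved 0.0015 rad.
- **Clearance:** the gripper was well away from the bar. The purple look-alikes were not touched.

The largest tilt seen was about 0.15 rad, while only the heavier can hung there, so the bar stayed well short of its 0.30 rad stops. I didn't measure how fast the bar moved; most of the lowering was at 10 mm/s or less. The wrist force readings were noisy, so the weights are good to only about 0.2 N.

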